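Tip the thick case onto its back and push it up to the stop bar

ROBOT

A 7-joint arm with a two-finger parallel gripper is mounted at the origin on the work surface. World frame = base frame: x ahead of the robot, y to its left, z up, the work surface at z = 0. Lengths are in m, angles in rad, forces in N, time in s.
With the tool pointing down it reaches from about 0.425 to 0.925 m from the base axis. Payload 6.8 kg.
Tool frame: the origin (TCP) lies at the very end of the fingers, on their centre line; the grasp point (between the pads) lies 19 mm behind it; z points along the fingers, y is the line along which they close (so a half turn about z gives the same grasp; the last joint's range is limited). The gripper opens to 85 mm and grips with 20 to 120 N. Pads are 22 mm wide; open, the fingers measure 114 mm over their backs; the gripper's body (76 mm by 85 mm) begins 54 mm behind the grasp point. The pads swing forward as they close: fully open they stand 13 mm farther back than shut.
Start: joints at [1.093, 0.477, 0.022, 1.555, -0.011, 1.109, -0.083], TCP at [0.244, -0.629, 0.231] pointing down, gripper open.
Joint ranges: [-2.96, 2.96], [-0.34, 2.1], [-1.41, 1.46], [0.24, 2.44], [-1.37, 4.51], [0.17, 1.92], [-2.96, 2.96]. Speed limits (rad/s): [2.39, 2.39, 3.14, 3.14, 3.14, 3.14, 3.14].

INTERFACE

Orientations are given as a rotation vector (axis times angle).
In Python, from bench import r gives the robot as it stands. The module is installed in compiled form; this text tells all that it offers.
- The arm moves only by the tool servo_tool, never from a script. Its argument "commands" is a list of rows, each a list of 7 numbers: the turn, a rotation vector about the world's x, y, z in degrees, then the shift along the world's x, y, z in mm, then the closure, from 0 (fully open) to 1 (shut). A call has 1 to 5 rows; each row is the pose to reach, as a shift and turn from the pose commanded when the call began; what a row does not reach only later rows make up. A row lasts 1/12 s, in which the tool goes at most 41.7 mm and 7.16 degrees, less where a joint would pass 70% of its speed; a pose out of reach is approached as far as the arm can. A call with a gripper value outside its range is refused whole. The fingers move at their own pace and stop on an object; "force" is the grip in N (left out, the last holds). Time passes only in rows, so rows that repeat a pose let the fingers close. It gives the time, the measured TCP pose, the force, the opening and the grip force at its end, in the units of the state.
- r.get_obs(): the state, without advancing time (a new reading comes with each control period).
- r.grab_frame(name): name is "side" or "top"; returns (picture, depth): 480x640x3 uint8, blue, green, red; 480x640 float32, m along the optical axis (not along the pixel's ray), 0 where there is no reading.
- r.camera_info(name): a dict with "vertical_fov" (degrees; the focal length in pixels is half the picture's height over the tangent of half this angle, whatever the lens; pixels are square), "cx", "cy" (the principal point, pixels), "D" ([k1, k2, p1, p2, k3] as OpenCV has them; the pictures are not rectified), "cam_to_world" (4x4, takes a point from camera to world coordinates). Camera axes: x right, y up, looking along -z (the intrinsics and any distortion apply to the point x, -y, -z); pixel columns grow to the right and rows downward; lengths in m; the calibration is good to about 2 mm. A picture is of the moment at which its call begins. camera_info takes no time and is no camera call.
- r.hand_in(): hands the job in; it is judged then, once.
The state is a dict: "clock": time; "joints": joint angles; "qvel": joint speeds; "tau": joint torques, N m; "tcp_pos": TCP position; "orientation": TCP orientation; "contact_force": force on the tool from outside, world axes, zero at the start; "moment": the same for the moment, N m; "grip_width": finger opening in m; "gripper_force": force on a finger pad.
Only numpy, scipy, OpenCV 4.12 (cv2) and the standard library are available. Lean on these libraries where they do the work, as an engineer would, in place of code of your own. Each camera call takes 0.05 s, during which the arm holds its last target. There are 200 camera calls.

TASK

On the case maker's bench two small hard cases stand upright: tip the thicker one over, away from the robot, so that it lies flat on its back with the clasp side up, then push it along the bench until its top end is flush against the aluminium stop bar, ready for riveting. Only push it with the fingers, never lift or carry it, and leave the thin case, the steel punch and the rivet tray where they stand.

Things in the scene. Friction and masses are not known exactly. Their poses are not given: they have to be found in the camera images.
- thick_case: the case to tip: hard, black with grey panels, 60 mm thick (x), 120 mm wide (y), 130 mm tall (z), 0.3 to 0.6 kg, evenly weighted; stands left or right of the middle, turned up to 0.25 rad. Origin: centre of its underside; z to its top end; the -x face is the front with a steel clasp plate, towards the robot. On its back, x points down and the origin is the centre of the near end, 30 mm up
- thick_case_top (a point): centre of the thick case's flat top end, 130 mm above its origin along its z. A stiff carrying handle, 64 mm wide in y and 8 mm thick, stands 18 mm out of this end, 16 mm towards the front of this point (at x = -16 mm); with the case on its back it hangs clear above the low stop bar, so the flat end itself meets the bar
- thick_case_heel (a point): middle of the thick case's lower back edge (30 mm along its x from the origin), about which it tips; it stays on the bench all along
- thin_case: bystander: a standing case of the same look, 34 mm thick (x), 120 mm wide (y), 130 mm tall and the same handle on top, on the other side of the middle; origin at the centre of its underside
- stop_bar: aluminium bar fixed on the bench beyond the cases, running left to right, turned by up to 0.1 rad: 740 mm long (its y), 30 mm wide, 30 mm high. Origin at the bench, in the middle of the length of its face towards the robot; its x axis points away from the robot, square to that face (the bar lies at x from 0 to 30 mm)
- punch: bystander: loose upright steel setting punch near the middle, 42 mm across its foot, 90 mm tall; origin at the centre of its underside
- rivet_tray: bystander: loose red open tray of rivets near the middle, 100 x 70 x 35 mm high; origin at the centre of its underside
There are look-alikes about, which are no part of the job. What is shaped like the thick_case but red is not meant.

How it is judged:
By the outcome, as a careful person would: the job done as asked, in the order asked, and still so for the second after the job is handed in, with the robot touching nothing.
It also fails if it takes over 45 s, if anything falls off the work surface, if the arm or the gripper's body presses on something with over 40 N, if the wrist force passes 120 N, or if a joint passes its speed limit or range.

## Working session

There is one attempt and no reset: what is moved stays moved. The work goes in short steps, Python scripts to look and compute and a tool call to move; the robot and the scene stay as the last step left them, time stands still between calls to the robot, and variables do not carry over. Pictures are saved under pics/ and viewed, at most 10 in all, crops included, and the job is handed in when it is done.

Besides the shell and the picture viewer there is one more tool, called after ">>>" as name(argument=value, ...), one argument or row to a line, values as JSON. servo_tool: Moves the arm, as the interface text tells. Its arguments: {"type":"object","properties":{"commands":{"type":"array"},"force":{"type":"number"}},"required":["commands"]}

```bash
mkdir -p pics; cat > h.py <<'E'
import numpy as np, cv2
from bench import r
def K(n):
    c=r.camera_info(n); f=240/np.tan(np.radians(c["vertical_fov"])/2)
    return np.array([[f,0,c["cx"]],[0,f,c["cy"]],[0,0,1.]]),np.array(c["D"],float),np.array(c["cam_to_world"])
def cloud(n,depth):
    k,D,T=K(n); v,u=np.mgrid[0:480,0:640]
    p=cv2.undistortPoints(np.stack([u,v],-1).reshape(-1,1,2).astype(np.float32),k,D).reshape(480,640,2)
    P=np.stack([p[...,0]*depth,-p[...,1]*depth,-depth],-1)
    W=P@T[:3,:3].T+T[:3,3]; W[depth<=0]=np.nan
    return W
E
python3 - <<'E'
from h import *
for n in("top","side"):
    im,d=r.grab_frame(n); cv2.imwrite(f"pics/{n}0.png",im); np.savez(f"{n}0.npz",im=im,d=d)
    print(n,K(n)[2][:3].round(3).tolist(),(d>0).mean())
o=r.get_obs();print(o)
E
```

```text
top [[0.025, 0.999, -0.044, 0.502], [-1.0, 0.025, 0.001, 0.003], [0.002, 0.044, 0.999, 1.176]] 0.9959895833333333
side [[-0.733, 0.448, -0.512, 0.017], [-0.68, -0.478, 0.556, 0.602], [0.004, 0.755, 0.655, 0.797]] 0.9957552083333333
{'clock': 0.1, 'joints': array([ 1.09290082,  0.47768916,  0.02237841,  1.55634687, -0.01152102,
        1.10927969, -0.08309661]), 'qvel': array([ 0.00064171, -0.00284922,  0.00089055, -0.00299909, -0.00160134,
       -0.00070086,  0.00096264]), 'tau': array([ 5.04705604e-03, -5.97755706e+01,  1.61326747e+00, -2.81954885e+01,
        1.26316704e-02,  4.99196729e-03, -1.41618834e-06]), 'tcp_pos': array([ 0.24374803, -0.62889233,  0.23044499]), 'orientation': array([-3.08653288e+00, -5.77258419e-01,  6.32372805e-04]), 'contact_force': array([-0.13764883,  0.55974651, -0.13556594]), 'moment': array([0.00251601, 0.07966992, 0.01442746]), 'gripper_force': 0.0, 'grip_width': 0.08543538691585952}
```

View pics/top0.png

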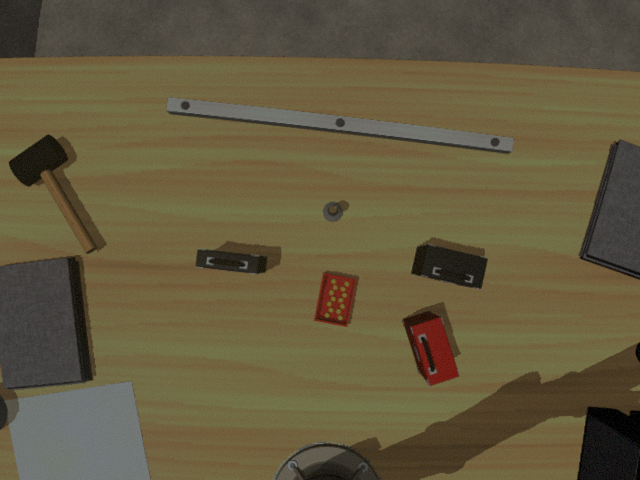

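View pics/side0.png

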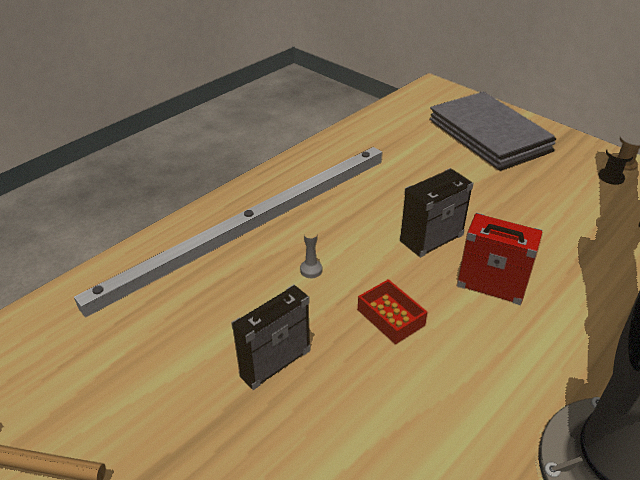

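The top view shows the thick case at about (450,267). The thin case is at (231,261), the punch at (333,211), the tray at (337,298), the red look-alike at (433,345), and the bar runs from (168,105) to (512,145). I'll measure these from the depth clouds.

```bash
python3 - <<'E'
from h import *
W={n:cloud(n,np.load(f"{n}0.npz")["d"]) for n in("top","side")}
t=W["top"]
def rect(m,name):
    p=m.reshape(-1,3); print(name,len(p),"z",np.nanmedian(p[:,2]).round(4),"rect",cv2.minAreaRect((p[:,:2]*1000).astype(np.float32)))
def sel(W,u0,u1,v0,v1,z0,z1):
    s=W[v0:v1,u0:u1].reshape(-1,3); return s[(s[:,2]>z0)&(s[:,2]<z1)]
rect(sel(t,400,500,230,300,.122,.138),"thick top"); rect(sel(t,400,500,230,300,.14,.16),"thick handle")
rect(sel(t,190,280,235,285,.122,.138),"thin top")
rect(sel(t,395,470,300,395,.122,.138),"red top")
b=sel(t,150,530,85,165,.022,.04); rect(b,"bar")
rect(sel(t,315,350,190,230,.01,.12),"punch"); rect(sel(t,305,365,262,335,.025,.05),"tray")
print("bench z",np.nanmedian(t[160:200,200:500,2]))
s=W["side"].reshape(-1,3)
def box(x0,x1,y0,y1,z0,z1): return s[(s[:,0]>x0)&(s[:,0]<x1)&(s[:,1]>y0)&(s[:,1]<y1)&(s[:,2]>z0)&(s[:,2]<z1)]
rect(box(.4,.65,-.4,-.12,.122,.138),"side thick top")
rect(box(.6,1,-.5,.5,.022,.04),"side bar")
f=box(.4,.65,-.4,-.12,.02,.11); rect(f,"side thick faces")
# bar near face: horizontal line fit from side view low points
n=box(.6,1,-.45,.45,.008,.022); vx=cv2.fitLine(n[:,:2].astype(np.float32),cv2.DIST_HUBER,0,.01,.01).ravel(); print("bar face line",vx,len(n))
E
```

```text
thick top 1887 z 0.1313 rect ((500.316650390625, -230.68101501464844), (120.76464080810547, 62.71214294433594), 78.23408508300781)
thick handle 142 z 0.1483 rect ((484.9949951171875, -225.69903564453125), (62.90681076049805, 8.170310020446777), 77.85699462890625)
thin top 1023 z 0.1311 rect ((499.7628173828125, 200.55148315429688), (120.18531036376953, 36.18016052246094), 85.05480194091797)
red top 1908 z 0.1312 rect ((338.66864013671875, -198.14501953125), (120.8380355834961, 63.385372161865234), 18.59237289428711)
bar 5150 z 0.0314 rect ((795.1890869140625, -7.817047119140625), (740.09521484375, 33.23917770385742), 84.64744567871094)
punch 243 z 0.0177 rect ((611.0322265625, 3.2786521911621094), (40.44984436035156, 37.991703033447266), 1.4823696613311768)
tray 339 z 0.0363 rect ((426.1429748535156, -6.159996032714844), (70.20304107666016, 100.83206939697266), 80.4922103881836)
bench z 0.0014019051011650019
side thick top 1273 z 0.1303 rect ((464.3931579589844, -222.54513549804688), (124.47950744628906, 137.51077270507812), 77.87545776367188)
side bar 4565 z 0.0302 rect ((707.3175048828125, -0.195465087890625), (742.1571655273438, 215.00909423828125), 84.32733154296875)
side thick faces 2319 z 0.0665 rect ((479.52239990234375, -214.29684448242188), (132.59959411621094, 57.88358688354492), 52.6361083984375)
bar face line [0.09554353 0.9954252  0.7913861  0.09517466] 1863
```

>>> servo_tool(
  commands=[
    [0,0,-6,16,33,0,0.4],
    [0,0,-12,32,66,0,0.4],
    [0,0,-18,48,100,0,0.4],
    [0,0,-24,64,134,0,0.4],
    [0,0,-30,80,168,0,0.4],
  ],
)

```text
clock: 0.52
tcp_pos: [0.3242, -0.4595, 0.2309]
orientation: [-3.131, 0.25, 0.001]
contact_force: [0.8, -0.3, -0.3]
grip_width: 0.0513
gripper_force: 0.0
```

>>> servo_tool(
  commands=[
    [0,0,-1,16,34,0,0.4],
    [0,0,-2,32,68,0,0.4],
    [0,0,-3,48,102,0,0.4],
    [0,0,-3.1,64,136,0,0.4],
    [0,0,-3.1,80,170,0,0.4],
  ],
)

```text
clock: 0.93
tcp_pos: [0.4042, -0.2895, 0.2312]
orientation: [3.125, -0.326, -0.001]
contact_force: [0.5, -0.6, -0.3]
grip_width: 0.0514
gripper_force: 0.0
```

>>> servo_tool(
  commands=[
    [0,0,0,16,34,0,0.4],
    [0,0,0,30,62,0,0.4],
    [0,0,0,38,73,0,0.4],
    [0,0,0,38,73,0,0.4],
    [0,0,0,38,73,0,0.4],
  ],
)

```text
clock: 1.35
tcp_pos: [0.442, -0.2179, 0.2311]
orientation: [3.125, -0.323, -0.001]
contact_force: [0.8, -0.9, -0.4]
grip_width: 0.0512
gripper_force: 0.0
```

>>> servo_tool(
  commands=[
    [0,0,0,0,0,-35,0.4],
    [0,0,0,0,0,-70,0.4],
    [0,0,0,0,0,-100,0.4],
    [0,0,0,0,0,-120,0.4],
    [0,0,0,0,0,-120,0.4],
  ],
)

```text
clock: 1.77
tcp_pos: [0.438, -0.219, 0.1074]
orientation: [-3.123, 0.33, 0.013]
contact_force: [0.2, -0.1, -0.5]
grip_width: 0.0513
gripper_force: 0.0
```

>>> servo_tool(
  commands=[
    [0,0,0,5,-1,0,0.4],
    [0,0,0,9,-2,0,0.4],
    [0,0,0,13,-2.7,0,0.4],
    [0,0,0,17,-3.6,0,0.4],
    [0,0,0,21,-4.4,0,0.4],
  ],
)

```text
clock: 2.18
tcp_pos: [0.4638, -0.2232, 0.1124]
orientation: [3.124, -0.326, 0.002]
contact_force: [-0.8, 0.9, 1.2]
grip_width: 0.0513
gripper_force: 0.7
```

>>> servo_tool(
  commands=[
    [0,0,0,4,-0.8,1,0.4],
    [0,0,0,8,-1.7,2,0.4],
    [0,0,0,12,-2.5,3,0.4],
    [0,0,0,16,-3.4,4,0.4],
    [0,0,0,20,-4.2,5,0.4],
  ],
)

```text
clock: 2.6
tcp_pos: [0.4835, -0.2271, 0.1165]
orientation: [3.125, -0.326, 0.001]
contact_force: [-1.0, 1.0, 0.3]
grip_width: 0.0513
gripper_force: 0.5
```

```bash
python3 - <<'E'
from h import *
im,d=r.grab_frame("side"); cv2.imwrite("pics/side1.png",im)
E
```

```text
(no output)
```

View pics/side1.png

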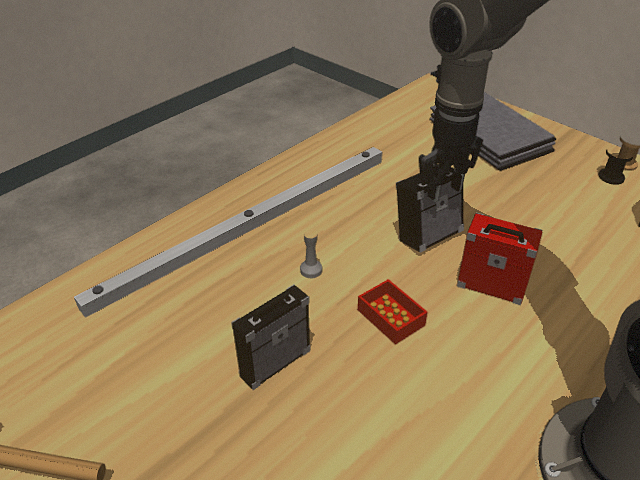

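The case near (430,210) is tilting away. Its lower front corner is at about (418,250), almost where it was, so it is tipping and not sliding. I'll continue.

>>> servo_tool(
  commands=[
    [0,0,0,4,-0.8,1,0.4],
    [0,0,0,8,-1.7,2,0.4],
    [0,0,0,12,-2.5,3,0.4],
    [0,0,0,16,-3.4,4,0.4],
    [0,0,0,20,-4.2,5,0.4],
  ],
)

```text
clock: 3.07
tcp_pos: [0.5035, -0.2313, 0.1214]
orientation: [3.125, -0.326, 0.0]
contact_force: [-0.2, -0.2, 0.1]
grip_width: 0.0513
gripper_force: 0.1
```

>>> servo_tool(
  commands=[
    [0,0,0,4,-0.8,0,0.4],
    [0,0,0,8,-1.7,0,0.4],
    [0,0,0,12,-2.5,0,0.4],
    [0,0,0,12,-2.5,0,0.4],
    [0,0,0,12,-2.5,0,0.4],
  ],
)

```text
clock: 3.48
tcp_pos: [0.5151, -0.2337, 0.1212]
orientation: [-3.125, 0.326, 0.0]
contact_force: [0.4, 1.0, -0.4]
grip_width: 0.0512
gripper_force: 0.0
```

```bash
python3 - <<'E'
from h import *
im,d=r.grab_frame("side"); cv2.imwrite("pics/side2.png",im)
E
```

```text
(no output)
```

View pics/side2.png

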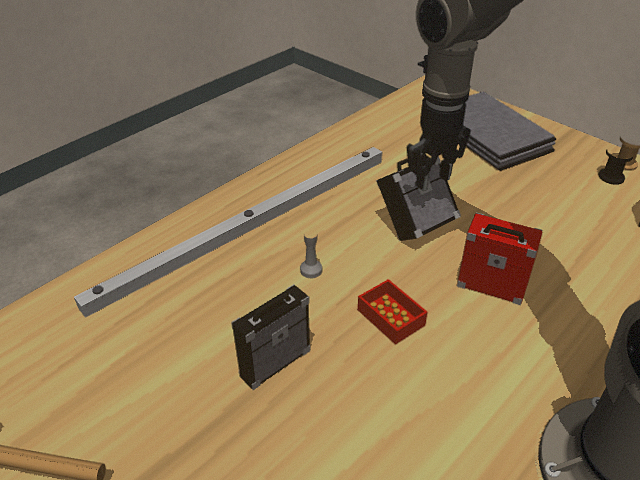

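The case at (420,200) is now tilted well past balance and falling, with its lower back edge still near (405,240). I'll wait, back off and measure.

>>> servo_tool(
  commands=[
    [0,0,0,2,-0.4,0,0.4],
    [0,0,0,4,-0.8,0,0.4],
    [0,0,0,4,-0.8,0,0.4],
    [0,0,0,4,-0.8,0,0.4],
    [0,0,0,4,-0.8,0,0.4],
  ],
)

```text
clock: 3.95
tcp_pos: [0.5189, -0.2345, 0.1213]
orientation: [-3.125, 0.326, 0.0]
contact_force: [-0.3, 0.3, 0.3]
grip_width: 0.0509
gripper_force: 0.0
```

>>> servo_tool(
  commands=[
    [0,0,0,-15,3,20,0.4],
    [0,0,0,-35,7,30,0.4],
    [0,0,0,-60,12,30,0.4],
    [0,0,0,-60,12,30,0.4],
    [0,0,0,-60,12,30,0.4],
  ],
)

```text
clock: 4.37
tcp_pos: [0.458, -0.2225, 0.1515]
orientation: [3.124, -0.327, -0.0]
contact_force: [0.2, 0.1, -0.4]
grip_width: 0.0514
gripper_force: 0.0
```

```bash
cat > m.py <<'E'
from h import *
import sys
def meas(tag):
    im,d=r.grab_frame("side"); cv2.imwrite(f"pics/side{tag}.png",im); S=cloud("side",d)
    im,d=r.grab_frame("top"); cv2.imwrite(f"pics/top{tag}.png",im); t=cloud("top",d)
    dark=(im.max(2)<110)
    for n,W in(("top",t),("side",S)):
        s=W.reshape(-1,3)
        k=(s[:,0]>.46)&(s[:,0]<.80)&(s[:,1]>-.4)&(s[:,1]<-.12)&(s[:,2]>.05)&(s[:,2]<.07)
        p=s[k]
        if len(p)>50: print(n,len(p),np.median(p[:,2]).round(4),cv2.minAreaRect((p[:,:2]*1000).astype(np.float32)), cv2.boxPoints(cv2.minAreaRect((p[:,:2]*1000).astype(np.float32))).round(0).tolist())
meas(sys.argv[1]); print(r.get_obs()["tcp_pos"])
E
python3 m.py 3
```

```text
top 3795 0.0619 ((602.4332885742188, -252.1507568359375), (121.45899963378906, 146.21788024902344), 78.09153747558594) [[518.0, -296.0], [661.0, -327.0], [687.0, -208.0], [543.0, -178.0]]
side 2532 0.0608 ((600.536376953125, -250.98983764648438), (123.68181610107422, 148.82904052734375), 77.66700744628906) [[515.0, -296.0], [660.0, -327.0], [686.0, -206.0], [541.0, -175.0]]
[ 0.4597431  -0.22258525  0.15151814]
```

View pics/side3.png

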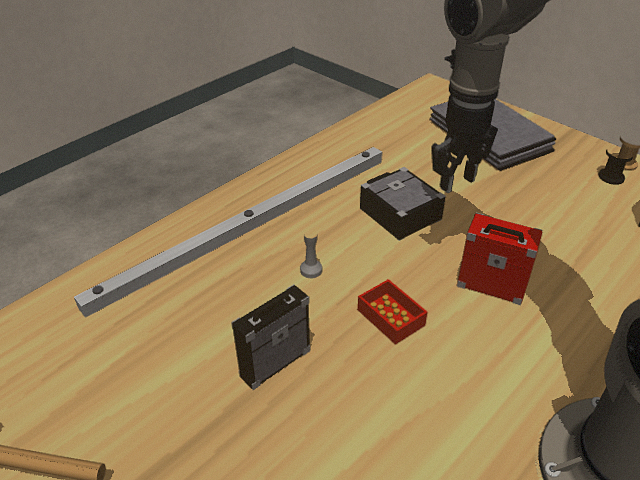

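The case lies flat with the clasp up at (400,185), turned -11.9°, near end centre at about (530,-237) mm. Next I lower behind it and push.

>>> servo_tool(
  commands=[
    [0,0,0,30,-6,0,0.4],
    [0,0,0,40,-8.5,-30,0.4],
    [0,0,0,40,-8.5,-65,0.4],
    [0,0,0,40,-8.5,-100,0.4],
    [0,0,0,40,-8.5,-131,0.4],
  ],
)

```text
clock: 4.88
tcp_pos: [0.5, -0.2308, 0.0181]
orientation: [-3.125, 0.325, -0.001]
contact_force: [-0.5, -1.0, -0.2]
grip_width: 0.051
gripper_force: 0.0
```

>>> servo_tool(
  commands=[
    [0,0,0,0,0,0,0.4],
    [0,0,0,5,-1,0,0.4],
    [0,0,0,10,-2,0,0.4],
    [0,0,0,16,-3.2,0,0.4],
    [0,0,0,22,-4.4,0,0.4],
  ],
)

```text
clock: 5.3
tcp_pos: [0.5226, -0.2359, 0.0224]
orientation: [3.124, -0.326, 0.003]
contact_force: [-5.9, 1.4, 4.3]
grip_width: 0.0511
gripper_force: 2.8
```

>>> servo_tool(
  commands=[
    [0,0,0.5,5,-1,0,0.4],
    [0,0,1,11,-2.3,0,0.4],
    [0,0,1.5,17,-3.5,0,0.4],
    [0,0,2,23,-4.8,0,0.4],
    [0,0,2.5,29,-6,0,0.4],
  ],
)

```text
clock: 5.72
tcp_pos: [0.5495, -0.242, 0.0213]
orientation: [3.131, -0.258, -0.002]
contact_force: [-5.6, 0.7, 3.9]
grip_width: 0.0512
gripper_force: 2.7
```

>>> servo_tool(
  commands=[
    [0,0,0.8,6,-1.2,0,0.4],
    [0,0,1.6,12,-2.4,0,0.4],
    [0,0,2.4,18,-3.6,0,0.4],
    [0,0,3.2,24,-4.8,0,0.4],
    [0,0,4,28,-5.6,0,0.4],
  ],
)

```text
clock: 6.13
tcp_pos: [0.5784, -0.2478, 0.0212]
orientation: [3.137, -0.148, 0.0]
contact_force: [-5.2, -1.0, 5.0]
grip_width: 0.0514
gripper_force: 2.7
```

```bash
python3 m.py 4
```

```text
top 2571 0.0619 ((672.1939697265625, -232.4199981689453), (115.29674530029297, 175.87184143066406), 45.52919387817383) [[569.0, -212.0], [695.0, -335.0], [775.0, -253.0], [650.0, -130.0]]
side 1704 0.0608 ((650.3567504882812, -253.03591918945312), (124.59632873535156, 170.8478240966797), 82.84017944335938) [[558.0, -304.0], [727.0, -325.0], [743.0, -202.0], [573.0, -181.0]]
[ 0.57930515 -0.24751561  0.02104683]
```

View pics/top4.png

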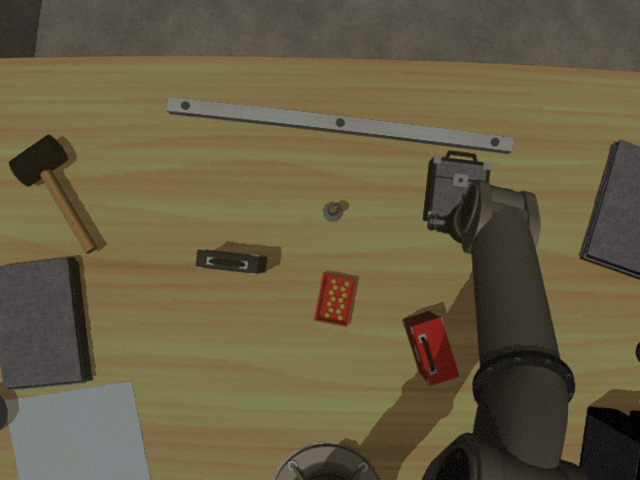

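The top view shows the case at (460,185) nearly square to the bar, with the handle at (461,155) just short of the bar face. About 36 mm remains.

>>> servo_tool(
  commands=[
    [0,0,0,6,-0.6,0,0.4],
    [0,0,0,12,-1.2,0,0.4],
    [0,0,0,18,-1.8,0,0.4],
    [0,0,0,23,-2.3,0,0.4],
    [0,0,0,28,-2.8,0,0.4],
  ],
)

```text
clock: 6.65
tcp_pos: [0.6058, -0.2497, 0.0204]
orientation: [-3.138, 0.149, 0.002]
contact_force: [-5.4, 1.4, 4.7]
grip_width: 0.0512
gripper_force: 2.9
```

>>> servo_tool(
  commands=[
    [0,0,0,2,-0.2,0,0.4],
    [0,0,0,4,-0.4,0,0.4],
    [0,0,0,5,-0.5,0,0.4],
    [0,0,0,6,-0.6,0,0.4],
    [0,0,0,6,-0.6,0,0.4],
  ],
)

```text
clock: 7.07
tcp_pos: [0.6119, -0.2503, 0.0203]
orientation: [-3.138, 0.148, 0.0]
contact_force: [-3.8, 0.9, 3.1]
grip_width: 0.0511
gripper_force: 2.1
```

>>> servo_tool(
  commands=[
    [0,0,0,1,-0.1,0,0.4],
    [0,0,0,2,-0.2,0,0.4],
    [0,0,0,3,-0.3,0,0.4],
    [0,0,0,3,-0.3,0,0.4],
  ],
)

```text
clock: 7.4
tcp_pos: [0.6152, -0.2507, 0.0203]
orientation: [3.138, -0.148, 0.001]
contact_force: [-3.3, -0.2, 3.2]
grip_width: 0.0513
gripper_force: 1.7
```

>>> servo_tool(
  commands=[
    [0,0,0,1,-0.1,0,0.4],
    [0,0,0,2,-0.2,0,0.4],
    [0,0,0,2,-0.2,0,0.4],
  ],
)

```text
clock: 7.65
tcp_pos: [0.6157, -0.2508, 0.0202]
orientation: [-3.138, 0.149, 0.004]
contact_force: [-8.0, 1.6, 5.7]
grip_width: 0.0511
gripper_force: 4.2
```

>>> servo_tool(
  commands=[
    [0,0,0,1,-0.1,0,0.4],
    [0,0,0,2,-0.2,0,0.4],
    [0,0,0,2,-0.2,0,0.4],
  ],
)

```text
clock: 7.9
tcp_pos: [0.6156, -0.2507, 0.02]
orientation: [-3.137, 0.149, 0.011]
contact_force: [-14.0, 2.3, 10.9]
grip_width: 0.0512
gripper_force: 7.1
```

>>> servo_tool(
  commands=[
    [0,0,0,1,-0.1,0,0.4],
    [0,0,0,2,-0.2,0,0.4],
    [0,0,0,2,-0.2,0,0.4],
  ],
)

```text
clock: 8.15
tcp_pos: [0.6155, -0.2507, 0.0198]
orientation: [-3.137, 0.149, 0.017]
contact_force: [-19.6, 4.3, 15.6]
grip_width: 0.0514
gripper_force: 10.1
```

The TCP has stopped moving while the force builds, so the case is seated. I'll back off gently, then raise and move clear.

>>> servo_tool(
  commands=[
    [0,0,0,-4,0.4,0,0.4],
    [0,0,0,-9,0.9,0,0.4],
    [0,0,0,-20,2,0,0.4],
    [0,0,0,-40,4,0,0.4],
    [0,0,0,-60,6,0,0.4],
  ],
)

```text
clock: 8.57
tcp_pos: [0.5624, -0.2451, 0.0206]
orientation: [3.138, -0.147, 0.006]
contact_force: [-0.3, 0.6, -0.4]
grip_width: 0.0511
gripper_force: 0.0
```

>>> servo_tool(
  commands=[
    [0,0,0,-10,1,40,0.4],
    [0,0,0,-10,1,80,0.4],
    [0,0,0,-10,1,120,0.4],
    [0,0,0,-10,1,160,0.4],
    [0,0,0,-10,1,200,0.4],
  ],
)

```text
clock: 8.98
tcp_pos: [0.5519, -0.2442, 0.2228]
orientation: [3.138, -0.148, 0.005]
contact_force: [0.4, 0.5, -0.6]
grip_width: 0.0513
gripper_force: 0.0
```

>>> servo_tool(
  commands=[
    [0,0,0,-20,-35,0,0.4],
    [0,0,0,-40,-70,0,0.4],
    [0,0,0,-60,-105,0,0.4],
    [0,0,0,-80,-140,0,0.4],
    [0,0,0,-100,-175,0,0.4],
  ],
)

```text
clock: 9.4
tcp_pos: [0.4511, -0.4212, 0.2211]
orientation: [3.136, -0.147, 0.005]
contact_force: [-0.5, -0.2, 0.0]
grip_width: 0.0511
gripper_force: 0.0
```

```bash
python3 m.py 5; python3 - <<'E'
from h import *
im,d=r.grab_frame("top"); s=cloud("top",d).reshape(-1,3)
R=(np.cos(-.0935),np.sin(-.0935)); u=(s[:,0]-.7803)*R[0]+(s[:,1]+.0064)*R[1]
for y in(-.32,-.29,-.26,-.23):
    k=(abs(s[:,1]-y)<.012)&(s[:,0]>.55)&(s[:,0]<.82)
    a=k&(s[:,2]>.052)&(s[:,2]<.08); b=k&(s[:,2]>.022)&(s[:,2]<.04)
    print(y,"case z>.052 max u",np.round(np.sort(u[a])[-5:]*1000),"near",np.round(np.sort(u[a])[:3]*1000),"bar u",np.round(np.percentile(u[b],[2,98])*1000))
cv2.imwrite("pics/crop5.png",cv2.resize(im[90:260,380:540],None,fx=3.5,fy=3.5,interpolation=cv2.INTER_CUBIC))
for n,b in(("thin",(.4,.6,.1,.3,.122,.138)),("punch",(.55,.68,-.06,.06,.01,.12)),("tray",(.34,.52,-.1,.1,.025,.05)),("red",(.25,.44,-.3,-.1,.122,.138))):
    k=(s[:,0]>b[0])&(s[:,0]<b[1])&(s[:,1]>b[2])&(s[:,1]<b[3])&(s[:,2]>b[4])&(s[:,2]<b[5]); print(n,cv2.minAreaRect((s[k][:,:2]*1000).astype(np.float32)))
E
```

```text
top 3785 0.0619 ((699.5686645507812, -259.0736999511719), (121.96184539794922, 149.52635192871094), 84.8095474243164) [[620.0, -313.0], [769.0, -327.0], [780.0, -205.0], [631.0, -192.0]]
side 2272 0.061 ((697.3977661132812, -257.89849853515625), (126.67908477783203, 151.0279998779297), 84.14363861083984) [[616.0, -313.0], [766.0, -329.0], [779.0, -203.0], [629.0, -187.0]]
[ 0.44599029 -0.42767466  0.22080578]
-0.32 case z>.052 max u [-3. -2. -2. -1. -1.] near [-129. -129. -127.] bar u [ 7. 28.]
-0.29 case z>.052 max u [12. 12. 13. 14. 17.] near [-131. -131. -131.] bar u [-131.   29.]
-0.26 case z>.052 max u [15. 16. 16. 16. 18.] near [-132. -131. -131.] bar u [-131.   31.]
-0.23 case z>.052 max u [10. 14. 14. 15. 17.] near [-132. -131. -131.] bar u [-131.   30.]
thin ((499.6856384277344, 200.40760803222656), (120.27505493164062, 36.13212585449219), 84.96417999267578)
punch ((611.074951171875, 3.283794403076172), (40.36252975463867, 37.9737548828125), 1.5721852779388428)
tray ((426.17926025390625, -6.238559722900391), (70.05762481689453, 100.60993957519531), 80.40519714355469)
red ((338.4879150390625, -198.01528930664062), (121.36687469482422, 62.87554931640625), 18.702198028564453)
```

View pics/crop5.png

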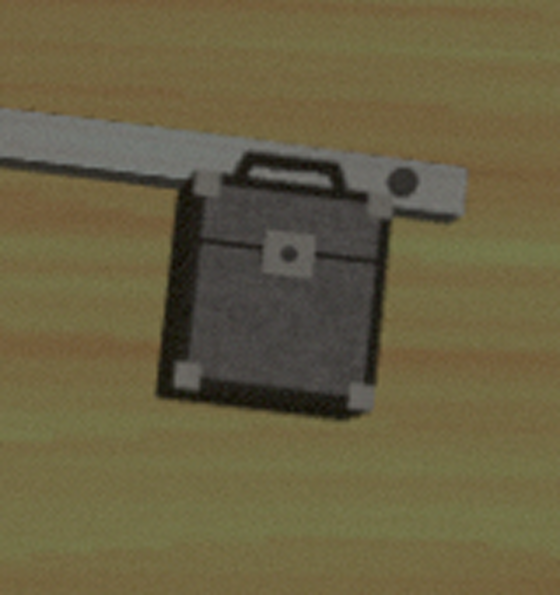

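View pics/side5.png

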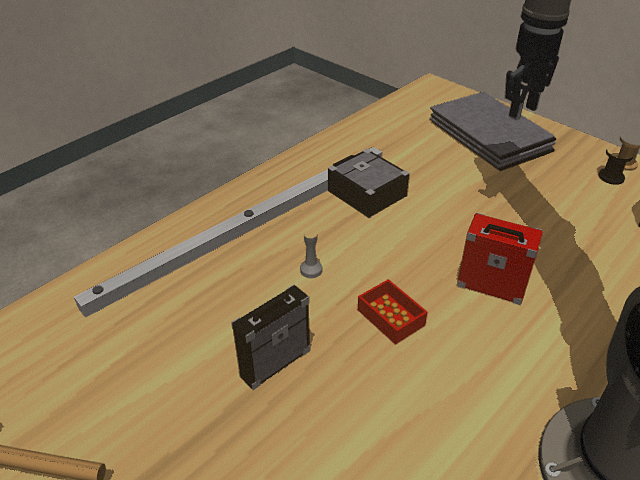

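Both views show the case flat, clasp up and flush on the bar. Its near end is 131 mm from the bar face, its angle is 84.8° against the bar's 84.6°, and the bystanders have not moved.

>>> servo_tool(
  commands=[
    [0,0,0,0,0,0,0.4],
    [0,0,0,0,0,0,0.4],
    [0,0,0,0,0,0,0.4],
  ],
)

```text
clock: 9.8
tcp_pos: [0.4526, -0.4177, 0.2204]
orientation: [-3.138, 0.143, -0.002]
contact_force: [-0.4, 0.9, 0.7]
grip_width: 0.0511
gripper_force: 0.0
```

```bash
python3 -c "
from bench import r
print(r.hand_in())"
```

```text
the job is handed in; nothing more can be done
None
```

The thick case was tipped onto its back with the clasp up and pushed flush against the stop bar; the thin case, punch and tray did not move, and the job was handed in at about 9.8 s (no verdict was returned).

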